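Issue one box of cover glasses from the dispenser onto a student's kit tray

TASK

Issue a single box of cover glasses for the next student's kit: press the dispenser's plunger fully down so that the lowest box comes out onto the deck, then let the plunger come all the way back up. Then nudge the box sideways along the deck until it sits wholly on the wooden kit tray, flat and the right way up. Only touch and push: do not pick the box up, let no second box out, and leave the hand lens and the lens tissue where they lie.

Things in the scene. Friction and masses are not known exactly. Their poses are not given: they have to be found in the camera images.
- dispenser: Fixed dispenser. Origin: under the magazine's centre, on the worktop; x from deck to plunger, y left, z up. Base 135 x 90 mm, top z 8 mm. Clear square magazine, x +-19, y +-21 mm (foot rails y +-28, 20 high), top z 72, with 3 stacked boxes; a gate 26 mm high on its -x face passes one box. Behind it a crank housing, x 19 to 68, y +-26, z to 60 (collar 64), carries the plunger.
- deck_spot (a point): Centre of the open delivery deck, on its surface (z 8 mm), 42 mm before the dispenser's origin (-x): where the box stands after a full press. The deck runs x -64 to -19 mm and y -45 to +45 mm in the dispenser's frame, is open to both sides (+y, -y), and has a lip 7 mm high along its front edge (x -67 to -64).
- plunger (a joint): Travel straight down in m: 0 = up, 0.028 = down on its hard stop. Return spring 2.4 to 7 N, damping 12 N s/m; rises by itself. A crank moves a pusher 1.6 mm towards -x of the dispenser per mm pressed and so drives the lowest box out; from 25 mm travel the box is 4 mm clear of the magazine. As the plunger returns the next box drops down.
- plunger_cap (a point): Centre of the top face of the plunger's black round cap, 34 mm across: 102 mm above the worktop at rest, 74 mm when fully down; 44 mm behind the dispenser's origin (+x).
- cover_box_1: The lowest box of the stack, the one to issue: pale green plastic box with lid, 29 (x) x 32 (y) x 21 (z) mm, 20 to 35 g. Origin: centre of its underside, z = 8 mm at the start; in the magazine its axes lie along the dispenser's.
- cover_box_2: The second box, same size, on top of the first; stays in the magazine and drops to its bottom as the plunger returns. Origin: centre of its underside.
- cover_box_3: The third box, same size, on top of the second; stays in the magazine. Origin: centre of its underside.
- kit_tray: Fixed flat wooden tray, 100 x 100 mm, left or right of the deck (it varies), 3 mm from the deck's end. Origin: centre of its underside, 98 mm aside (y) and 25 mm before (-x) the dispenser's origin; axes along the dispenser's. Floor 5 mm high (3 mm below the deck). Lips 10 mm high, 5 mm wide along front and back (x = +-45 to +-50 mm); both ends (y = +-50 mm) open.
- pocket_lens: Black folding hand lens, 36 x 32 x 13 mm, loose on the back half of the kit tray (tray x about +26 mm, tray y within 20 mm of the middle); stays there. Origin: centre of its underside.
- lens_tissue: White and blue booklet of lens tissue, 68 x 100 x 11 mm, flat on the worktop on the other side of the deck, about 19 mm from the deck's end; stays there. Origin: centre of its underside.
Mind the look-alikes: they are no part of the job. Leave any orange or purple look-alike of the cover_box_3 alone.

How it is judged (in metres and radians):
On the way, in this order (a step that is already met when the one before it is completed fails the run):
1. the plunger is pressed down and the lowest box is out on the deck (value of joint plunger above 0.0235 m and x of cover_box_1 in the frame of dispenser below -0.034 m).
2. the plunger is all the way up again, the box still standing on the deck before the magazine (value of joint plunger below 0.002 m and x of cover_box_1 in the frame of dispenser below -0.032 m and y of cover_box_1 in the frame of dispenser between -0.03 and 0.03 m and contact force between the fingers and plunger below 0.1 N), for 0.1 s.
3. the box is wholly on the kit tray (y of cover_box_1 in the frame of kit_tray between -0.033 and 0.033 m and x of cover_box_1 in the frame of kit_tray between -0.036 and 0.036 m and height (world z) of cover_box_1 between 0.003 and 0.0075 m and angle between cover_box_1's own z axis and vertical below 0.08 rad), for 0.2 s.
At the end, for the whole second after the job is handed in: The first box is upright (0.08 rad) and still on the tray floor, centre within 33 mm (y) and 36 mm (x) of the tray centre; the other two are stacked at the magazine bottom, within 8 mm (x), 10 mm (y) of its axis; plunger up (under 2 mm); lens and tissue within 12 mm of their start (all of step 3 and x of cover_box_2 in the frame of dispenser between -0.008 and 0.008 m and y of cover_box_2 in the frame of dispenser between -0.01 and 0.01 m and x of cover_box_3 in the frame of dispenser between -0.008 and 0.008 m and y of cover_box_3 in the frame of dispenser between -0.01 and 0.01 m and height (world z) of cover_box_2 below 0.013 m and height (world z) of cover_box_3 below 0.034 m and value of joint plunger below 0.002 m and linear speed of cover_box_1 below 0.01 m/s and distance of each of pocket_lens, lens_tissue from where it was at the start of the episode below 0.012 m); the robot touches nothing.
It fails at once if the issued box is lifted or carried (underside more than 12 mm above the deck) or tipped over (height (world z) of cover_box_1 above 0.02 m or angle between cover_box_1's own z axis and vertical above 0.7 rad).
It fails at once if a second box leaves the magazine (more than 15 mm forward or 20 mm aside, or lifted) (not (x of cover_box_2 in the frame of dispenser above -0.015 m and y of cover_box_2 in the frame of dispenser between -0.02 and 0.02 m and height (world z) of cover_box_2 below 0.062 m) or not (x of cover_box_3 in the frame of dispenser above -0.015 m and y of cover_box_3 in the frame of dispenser between -0.02 and 0.02 m and height (world z) of cover_box_3 below 0.062 m)).
It fails at once if the hand lens or the lens tissue is pushed about (20 mm) or lifted (distance of any of pocket_lens, lens_tissue from where it was at the start of the episode above 0.02 m).
It also fails if it takes over 42 s, if anything falls off the work surface, if the arm or the gripper's body presses on something with over 40 N, if the wrist force passes 120 N, or if a joint passes its speed limit or range.

ROBOT

A 6-joint arm with a two-finger parallel gripper is mounted at the origin on the work surface; the furniture and walls round the work are solid. World frame = base frame: x ahead of the robot, y to its left, z up, the work surface at z = 0. Lengths are in mm, angles in rad, forces in N, time in s.
With the tool pointing down it reaches from about 275 to 750 mm from the base axis. Payload 10.2 kg.
Tool frame: the origin (TCP) lies at the very end of the fingers, on their centre line; the grasp point (between the pads) lies 19 mm behind it; z points along the fingers, y is the line along which they close (so a half turn about z gives the same grasp; the last joint's range is limited). The gripper opens to 85 mm and grips with 20 to 120 N. Pads are 22 mm wide; open, the fingers measure 114 mm over their backs; the gripper's body (76 mm by 85 mm) begins 54 mm behind the grasp point. The pads swing forward as they close: fully open they stand 13 mm farther back than shut.
Start: joints at [0.917, 0.313, 1.498, -0, 1.331, -0.223], TCP at [219.252, 477.032, 231.294] pointing down, gripper open.
Joint ranges: [-2.94, 2.94], [-0.97, 2.17], [0.19, 2.56], [-1.23, 4.37], [0.02, 3.11], [-2.88, 2.88]. Speed limits (rad/s): [2.39, 2.39, 3.01, 3.14, 3.14, 3.14].

INTERFACE

Orientations are given as a unit quaternion [w, x, y, z].
In Python, from rig import ctrl gives the robot as it stands.
- The arm moves only by the tool step_arm, never from a script. Its argument "increments" is a list of rows, each a list of 3 entries, a list of its own where there are three numbers: the shift along the tool's x, y, z in cm, then the turn, a rotation vector about the tool's x, y, z in degrees, then the opening in per cent of the stroke, from 0 (shut) to 100 (fully open). A call has 1 to 8 rows; each row is the pose to reach, as a shift and turn from the pose commanded when the call began, along the tool's axes at that moment; what a row does not reach only later rows make up. A row lasts 1/8 s, in which the tool goes at most 62.5 mm and 10.7 degrees, less where a joint would pass 70% of its speed; a pose out of reach is approached as far as the arm can. A call with a gripper value outside its range is refused whole. The fingers move at their own pace and stop on an object; "squeeze" is the grip in N (left out, the last holds). Time passes only in rows, so rows that repeat a pose let the fingers close. It gives the time, the measured TCP pose, the force, the opening and the grip force at its end, in the units of the state.
- ctrl.sense(): the state, without advancing time (a new reading comes with each control period).
- ctrl.capture(name): name is "scene" or "top"; returns a dict with "img" (420x560x3 uint8, red, green, blue), "fx", "fy", "cx", "cy" (pixels), "extrinsics" (4x4, takes a point from camera to world coordinates). Camera axes: x right, y down, z forward; pixel columns grow to the right and rows downward; lengths in mm; the calibration is good to about 2 mm. A picture is of the moment at which its call begins. There is no depth.
- ctrl.finish_job(): hands the job in; it is judged then, once.
The state is a dict: "time_s": time; "joints": joint angles; "dq": joint speeds; "tau": joint torques, N m; "eef_pos": TCP position; "ee_rot": TCP orientation; "force": force on the tool from outside, world axes, zero at the start; "wrist_torque": the same for the moment, N m; "grip_width": opening from 0.0 (shut) to 1.0 (fully open); "grip_force": force on a finger pad.
Only numpy, scipy, OpenCV 4.12 (cv2) and the standard library are available. Lean on these libraries where they do the work, as an engineer would, in place of code of your own. Each camera call takes 0.05 s, during which the arm holds its last target. There are 200 camera calls.

## Working session

There is one attempt and no reset: what is moved stays moved. The work goes in short steps, Python scripts to look and compute and a tool call to move; the robot and the scene stay as the last step left them, time stands still between calls to the robot, and variables do not carry over. Pictures are saved under pics/ and viewed, at most 10 in all, crops included, and the job is handed in when it is done.

Besides the shell and the picture viewer there is one more tool, called after "Request:" by a JSON object that holds its "op" and its "data". step_arm: Moves the arm, as the interface text tells. Its arguments: {"type":"object","properties":{"increments":{"type":"array"},"squeeze":{"type":"number"}},"required":["increments"]}

```bash
mkdir -p pics
cat > h.py <<'E'
import numpy as np,cv2
from rig import ctrl
def cap(n,f=None):
    c=ctrl.capture(n)
    if f: cv2.imwrite(f,c["img"][:,:,::-1])
    return c
def ray(c,u,v,z):
    E=np.array(c["extrinsics"]);d=E[:3,:3]@np.array([(u-c["cx"])/c["fx"],(v-c["cy"])/c["fy"],1]);o=E[:3,3]
    return o+d*(z-o[2])/d[2]
def proj(c,p):
    E=np.array(c["extrinsics"]);q=E[:3,:3].T@(np.array(p,float)-E[:3,3]);return (c["fx"]*q[0]/q[2]+c["cx"],c["fy"]*q[1]/q[2]+c["cy"])
E
python3 - <<'E'
from h import *
for n in("scene","top"):
    c=cap(n,f"pics/{n}0.png");print(n,c["fx"],np.round(c["extrinsics"],3).tolist())
s=ctrl.sense();print(s["eef_pos"],s["ee_rot"],s["time_s"])
E
```

```text
scene 485.8876363790617 [[0.461, -0.684, 0.564, 39.269], [-0.887, -0.353, 0.297, -438.176], [-0.004, -0.638, -0.77, 741.85], [0.0, 0.0, 0.0, 1.0]]
top 492.63813963185333 [[0.028, -0.992, 0.125, 430.959], [-1.0, -0.027, 0.011, -197.864], [-0.007, -0.125, -0.992, 938.134], [0.0, 0.0, 0.0, 1.0]]
[219.10788607 476.84245664 230.79960156] [-2.47619818e-04  2.13734352e-01  9.76891647e-01 -5.25345571e-04] 0.1
```

View pics/top0.png

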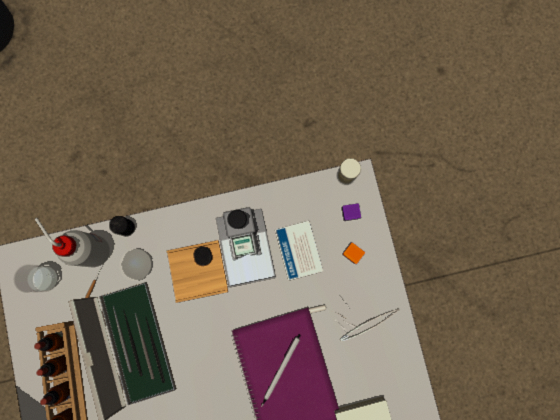

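View pics/scene0.png

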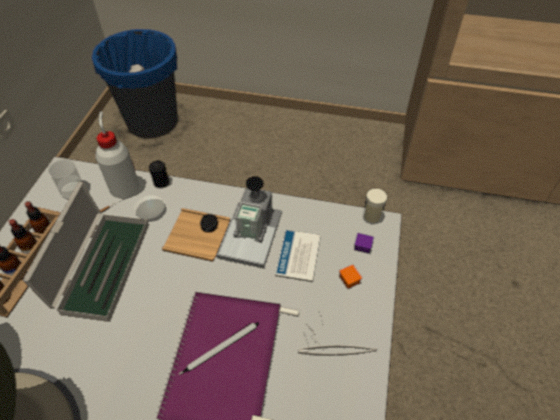

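The top view shows the dispenser at about (242,235): cap (238,219), box top in the magazine (243,245), deck (248,268). The tray is on the left at (197,272) with the lens at (203,256), and the tissue is on the right at (300,250).

What could be taken for the box: the green stack in the magazine at (243,245), which is the right one; the purple cube at (352,212); the orange cube at (354,253). I choose the green one. The tall black cylinder at (122,225) could be confused with the cap at (238,219), but it isn't on the dispenser.

Run:
```python
from h import *
c=cap("top");s=cap("scene");im=c["img"]
hsv=cv2.cvtColor(im,cv2.COLOR_RGB2HSV)
m=cv2.inRange(hsv,(8,110,110),(25,255,255));m[:, :150]=0;m[:,240:]=0;m[:225]=0;m[310:]=0
m=cv2.morphologyEx(m,cv2.MORPH_CLOSE,np.ones((3,3)))
k=max(cv2.findContours(m,0,2)[0],key=cv2.contourArea)
b=cv2.boxPoints(cv2.minAreaRect(cv2.convexHull(k)))
P=np.array([ray(c,*p,8)[:2] for p in b]);print("tray",b.round(1).tolist(),P.round(1).tolist(),P.mean(0),[np.linalg.norm(P[i]-P[i-1]).round(1) for i in range(4)],[np.degrees(np.arctan2(*(P[i]-P[i-1])[::-1])).round(1) for i in range(4)])
# dark cap blobs
def blob(c,x0,y0,x1,y1,t=45):
    g=c["img"].max(2)[y0:y1,x0:x1];m=(g<t).astype(np.uint8)
    k=max(cv2.findContours(m,0,2)[0],key=cv2.contourArea);(x,y),r=cv2.minEnclosingCircle(k);M=cv2.moments(k)
    return M['m10']/M['m00']+x0,M['m01']/M['m00']+y0,r
a=blob(c,220,205,256,235);print("cap top",a,ray(c,a[0],a[1],102))
a=blob(s,240,172,270,190);print("cap scene",a,ray(s,a[0],a[1],102))
big=np.hstack([cv2.resize(c["img"][195:310,155:330],None,fx=3,fy=3,interpolation=2),])
cv2.imwrite("pics/crop.png",cv2.resize(c["img"][195:310,155:335],None,fx=4.4,fy=4.4,interpolation=2)[:,:,::-1])
```

```text
tray [[165.6999969482422, 250.3000030517578], [218.1999969482422, 239.8000030517578], [228.5, 291.5], [176.0, 302.0]] [[487.4, 16.8], [510.0, -81.7], [413.6, -105.2], [391.4, -7.9]] [450.6078427  -44.48969748] [np.float64(99.1), np.float64(101.1), np.float64(99.3), np.float64(99.8)] [np.float64(14.4), np.float64(-77.1), np.float64(-166.3), np.float64(102.8)]
cap top (237.528670447385, 218.58160050409577, 9.969218254089355) [ 539.33439712 -125.11384366  102.        ]
cap scene (254.2935982339956, 183.0728476821192, 7.923343181610107) [ 535.11353398 -125.17005783  102.        ]
```

View pics/crop.png

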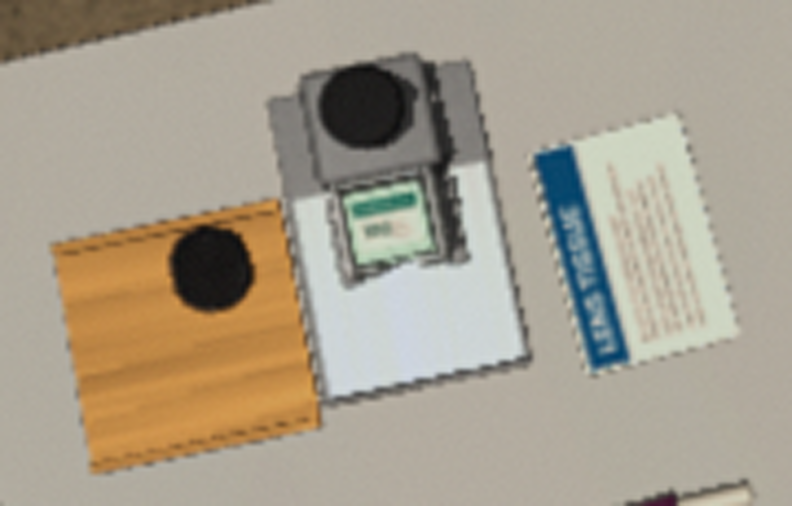

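The crop confirms the green box stack in the clear magazine, with the black cap behind it. The tray measures 100 × 100 mm at yaw ≈13.2°, and the cap-to-tray vector matches the drawing. That puts the dispenser origin at about (497,-134). Next I go above the cap with the fingers shut and tool y along the dispenser's x.

Request:
{"op": "step_arm", "data": {"increments": [[[-54.2,-41.2,0],[0,0,52],0],[[-54.2,-41.2,0],[0,0,52],0],[[-54.2,-41.2,0],[0,0,52],0],[[-54.2,-41.2,0],[0,0,52],0],[[-54.2,-41.2,0],[0,0,52],0],[[-54.2,-41.2,0],[0,0,52],0],[[-54.2,-41.2,0],[0,0,52],0],[[-54.2,-41.2,0],[0,0,52],0]], "squeeze": 20}}

```text
time_s: 1.2
eef_pos: [455.2, 33.8, 231.4]
ee_rot: [0.0, 0.62, 0.784, 0.0]
force: [0.8, 0.0, -0.0]
grip_width: -0.002
grip_force: 0.0
```

Request:
{"op": "step_arm", "data": {"increments": [[[-17.3,4.6,0],[0,0,0],0],[[-17.3,4.6,0],[0,0,0],0],[[-17.3,4.6,0],[0,0,0],0],[[-17.3,4.6,9],[0,0,0],0],[[-17.3,4.6,9],[0,0,0],0],[[-17.3,4.6,9],[0,0,0],0]]}}

```text
time_s: 1.95
eef_pos: [538.3, -121.6, 139.6]
ee_rot: [-0.002, 0.62, 0.784, -0.0]
force: [0.1, 0.5, 0.6]
grip_width: -0.0
grip_force: 0.0
```

Run:
```python
from h import *
s=ctrl.sense();print(s["eef_pos"],s["time_s"],s["force"])
c=cap("scene");t=cap("top")
a=cv2.resize(c["img"][120:260,180:320],(560,560),interpolation=2);cv2.imwrite("pics/above.png",a[:,:,::-1])
print([proj(x,s["eef_pos"]) for x in(c,t)])
```

```text
[ 538.27989317 -121.55256484  139.60821131] 1.95 [0.14246908 0.50682627 0.63128125]
[(np.float64(252.38463225338464), np.float64(166.4674878955243)), (np.float64(233.44645731865137), np.float64(216.15730135178518))]
```

View pics/above.png

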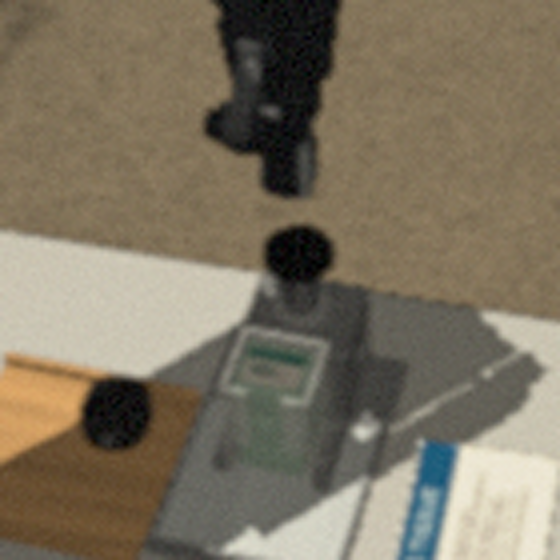

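The view shows the fingertips (290,190) directly over the cap (298,250). Pressing.

Request:
{"op": "step_arm", "data": {"increments": [[[-0.2,0.1,3.4],[0,0,0],0],[[-0.2,0.1,4.0],[0,0,0],0],[[-0.2,0.1,4.5],[0,0,0],0],[[-0.2,0.1,5.0],[0,0,0],0],[[-0.2,0.1,5.5],[0,0,0],0],[[-0.2,0.1,6.0],[0,0,0],0],[[-0.2,0.1,6.3],[0,0,0],0],[[-0.2,0.1,6.4],[0,0,0],0]]}}

```text
time_s: 3.05
eef_pos: [541.2, -123.7, 78.6]
ee_rot: [0.001, 0.62, 0.784, 0.0]
force: [-4.3, 1.6, 6.6]
grip_width: 0.001
grip_force: 3.4
```

Request:
{"op": "step_arm", "data": {"increments": [[[0,0,0.2],[0,0,0],0],[[0,0,0.3],[0,0,0],0],[[0,0,0.4],[0,0,0],0]]}}

```text
time_s: 3.42
eef_pos: [541.2, -123.7, 74.8]
ee_rot: [0.001, 0.62, 0.784, 0.0]
force: [-3.9, 1.0, 8.3]
grip_width: 0.001
grip_force: 3.7
```

Request:
{"op": "step_arm", "data": {"increments": [[[0,0,0.1],[0,0,0],0],[[0,0,0.1],[0,0,0],0]]}}

```text
time_s: 3.68
eef_pos: [541.2, -123.7, 74.0]
ee_rot: [0.001, 0.62, 0.784, 0.0]
force: [-4.4, 1.4, 9.3]
grip_width: -0.0
grip_force: 4.8
```

Run:
```python
from h import *
s=ctrl.sense();print(s["eef_pos"],s["force"])
c=cap("scene")
a=cv2.resize(c["img"][120:260,180:320],(560,560),interpolation=2);cv2.imwrite("pics/pressed.png",a[:,:,::-1])
```

```text
[ 541.18687116 -123.72198038   74.03106906] [-4.40792618  1.35813192  9.34462597]
```

View pics/pressed.png

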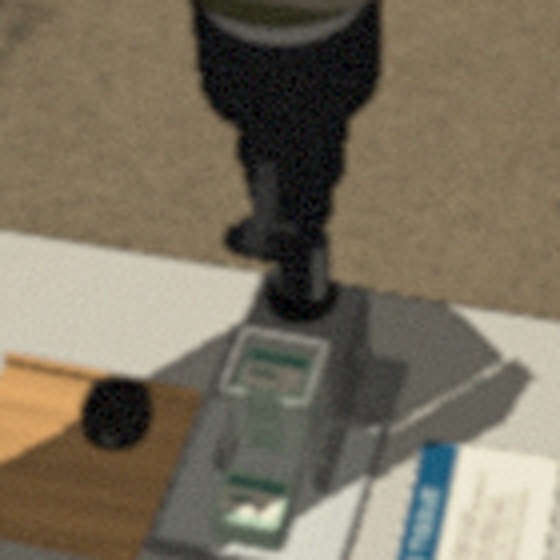

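The box is out on the deck at crop pixel (253,505), and the plunger is at its stop. I now raise slowly until clear.

Request:
{"op": "step_arm", "data": {"increments": [[[0,0,-0.6],[0,0,0],0],[[0,0,-1.2],[0,0,0],0],[[0,0,-1.8],[0,0,0],0],[[0,0,-2.4],[0,0,0],0],[[0,0,-3.0],[0,0,0],0],[[0,0,-4.5],[0,0,0],0],[[0,0,-6],[0,0,0],0],[[0,0,-6],[0,0,0],0]]}}

```text
time_s: 4.72
eef_pos: [541.2, -123.9, 133.7]
ee_rot: [0.001, 0.62, 0.784, 0.0]
force: [0.7, 0.4, -0.6]
grip_width: -0.0
grip_force: 0.0
```

Run:
```python
from h import *
s=ctrl.sense();print(s["eef_pos"],s["force"],s["time_s"])
c=cap("top");S=cap("scene")
a=cv2.resize(c["img"][205:305,155:285],(700,540),interpolation=2);cv2.imwrite("pics/up.png",a[:,:,::-1])
th=np.radians(13.2)
R=np.array([[np.cos(th),-np.sin(th)],[np.sin(th),np.cos(th)]]);D=np.array([497,-134.])
for n,x in(("top",c),("scene",S)):
    h=cv2.cvtColor(x["img"],cv2.COLOR_RGB2HSV);m=cv2.inRange(h,(40,25,40),(90,255,255))
    e=np.array([proj(x,[*(D+R@[-42,0]),29])])[0];print(n,"expected",e)
    mm=np.zeros_like(m);mm[int(e[1])-12:int(e[1])+13,int(e[0])-14:int(e[0])+15]=1;m=m*mm
    k=cv2.findContours(m,0,2)[0]
    for q in k:
        if cv2.contourArea(q)>15:
            r=cv2.minAreaRect(q);p=ray(x,*r[0],29);print(r,p,R.T@(p[:2]-D))
```

```text
[ 541.15915182 -123.85342201  133.72719375] [ 0.70481805  0.43506111 -0.55281515] 4.725
top expected [249.13516935 268.90894947]
((248.83599853515625, 269.3480224609375), (15.294707298278809, 17.44133186340332), 79.69515228271484) [ 455.29119725 -143.06844341   29.        ] [-42.67759736   0.69539621]
scene expected [243.43658917 242.95199182]
((244.14682006835938, 242.34402465820312), (19.635440826416016, 27.585397720336914), 16.699243545532227) [ 457.84987587 -144.05129033   29.        ] [-40.41095579  -0.8457593 ]
```

View pics/up.png

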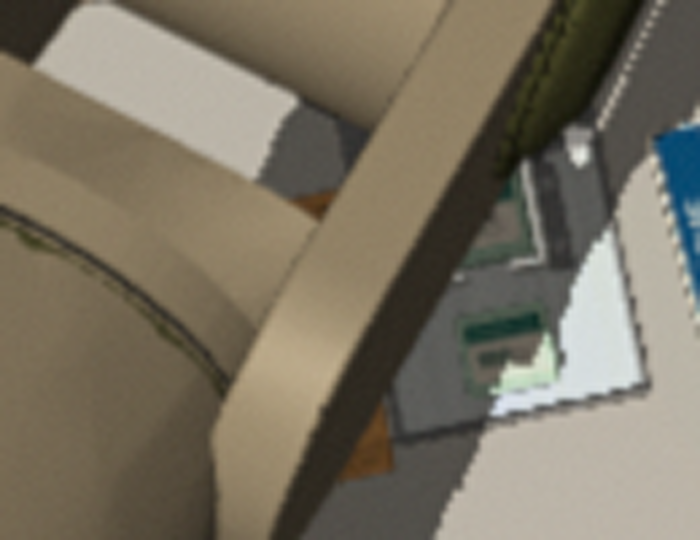

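The box stands on the deck at dispenser (-42.5, 0.5) with the plunger up. I'm turning the hand 90° so its knuckles clear the magazine, and moving to the -y side of the box.

Request:
{"op": "step_arm", "data": {"increments": [[[-4.2,-8.8,-1],[0,0,10],0],[[-4.2,-8.8,-1],[0,0,20],0],[[-4.2,-8.8,-1],[0,0,30],0],[[-4.2,-8.8,-1],[0,0,40],0],[[-4.2,-8.8,-1],[0,0,50],0],[[-4.2,-8.8,-1],[0,0,60],0],[[-4.2,-8.8,-1],[0,0,70],0],[[-4.2,-8.8,-1],[0,0,80],0]]}}

```text
time_s: 5.82
eef_pos: [464.4, -184.5, 141.7]
ee_rot: [-0.0, 0.98, 0.199, -0.0]
force: [0.8, 0.3, -0.1]
grip_width: -0.004
grip_force: 0.0
```

Request:
{"op": "step_arm", "data": {"increments": [[[0,0,0],[0,0,10],0],[[0,0,0],[0,0,10],0],[[0,0,0],[0,0,10],0]]}}

```text
time_s: 6.2
eef_pos: [464.5, -184.7, 142.0]
ee_rot: [-0.0, 0.993, 0.118, -0.0]
force: [0.1, -0.0, 0.1]
grip_width: 0.0
grip_force: 0.0
```

Run:
```python
from h import *
s=ctrl.sense();th=np.radians(13.2)
R=np.array([[np.cos(th),-np.sin(th)],[np.sin(th),np.cos(th)]]);D=np.array([497,-134.])
p=s["eef_pos"];q=s["ee_rot"];print(p,R.T@(p[:2]-D),"toolx deg",np.degrees(2*np.arctan2(q[2],q[1])),s["joints"],s["time_s"])
```

```text
[ 464.52606681 -184.66187273  142.01420696] [-43.18461897 -41.90787957] toolx deg 13.509190446177401 [-6.13161360e-01  3.50078769e-01  1.69509270e+00 -3.66876151e-05
  1.09702339e+00  7.21871863e-01] 6.2
```

Request:
{"op": "step_arm", "data": {"increments": [[[0,0,4],[0,0,0],0],[[0,0,8],[0,0,0],0],[[0,0,10.5],[0,0,0],0],[[0,0,11.8],[0,0,0],0],[[0,0,12.8],[0,0,0],0],[[0,0,12.8],[0,0,0],0]]}}

```text
time_s: 6.95
eef_pos: [464.7, -184.8, 14.3]
ee_rot: [-0.0, 0.993, 0.116, -0.0]
force: [0.8, -0.1, -0.1]
grip_width: 0.0
grip_force: 0.0
```

Run:
```python
from h import *
s=ctrl.sense();print(s["eef_pos"],s["force"])
c=cap("scene")
a=cv2.resize(c["img"][150:290,150:330],(720,560),interpolation=2);cv2.imwrite("pics/down.png",a[:,:,::-1])
```

```text
[ 464.72646602 -184.76917703   14.2922095 ] [ 0.76831093 -0.08864977 -0.10455579]
```

View pics/down.png

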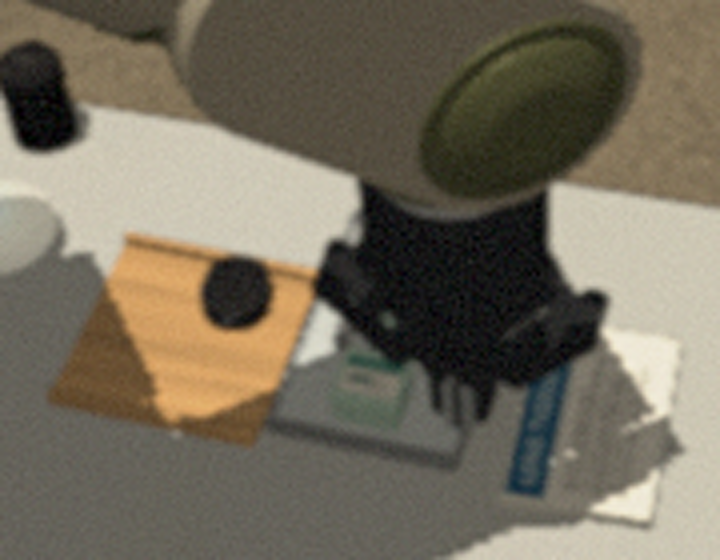

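The fingers (465,390) stand beside the box (370,385), clear of tissue and magazine. Pushing towards +y (tool -y).

Request:
{"op": "step_arm", "data": {"increments": [[[0,-0.7,0],[0,0,0],0],[[0,-1.4,0],[0,0,0],0],[[0,-2.1,0],[0,0,0],0],[[0,-2.8,0],[0,0,0],0],[[0,-3.5,0],[0,0,0],0],[[0,-4.2,0],[0,0,0],0],[[0,-4.6,0],[0,0,0],0],[[0,-5.0,0],[0,0,0],0]]}}

```text
time_s: 8.0
eef_pos: [453.1, -135.8, 14.3]
ee_rot: [0.0, 0.993, 0.116, 0.0]
force: [0.2, 0.1, -0.3]
grip_width: 0.0
grip_force: 0.1
```

Run:
```python
from h import *
s=ctrl.sense();print(s["eef_pos"],s["force"],s["time_s"])
c=cap("scene")
a=cv2.resize(c["img"][150:290,150:330],(720,560),interpolation=2);cv2.imwrite("pics/mid.png",a[:,:,::-1])
```

```text
[ 453.11619437 -135.84983657   14.29131862] [ 0.18172072  0.0754735  -0.31101293] 8.0
```

View pics/mid.png

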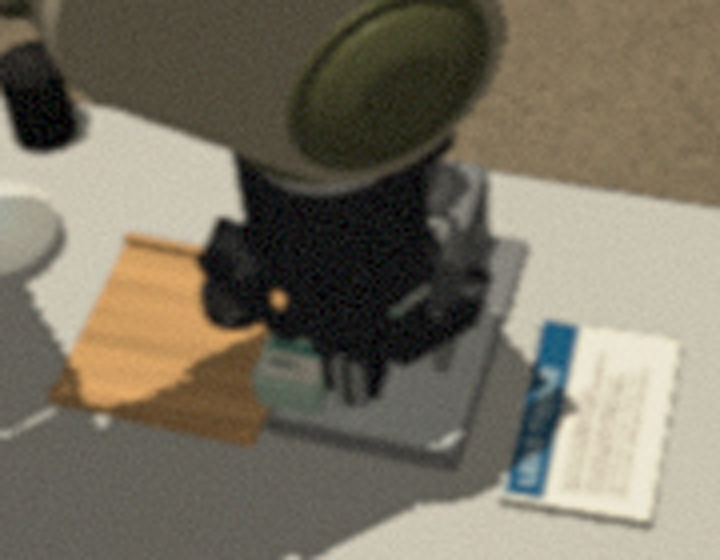

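The box (290,375) slides squarely ahead of the fingers (352,380) and is reaching the tray. I keep pushing.

Request:
{"op": "step_arm", "data": {"increments": [[[0,-0.7,0],[0,0,0],0],[[0,-1.4,0],[0,0,0],0],[[0,-2.1,0],[0,0,0],0],[[0,-2.8,0],[0,0,0],0],[[0,-3.5,0],[0,0,0],0],[[0,-4.2,0],[0,0,0],0],[[0,-4.8,0],[0,0,0],0],[[0,-5.2,0],[0,0,0],0]]}}

```text
time_s: 9.05
eef_pos: [441.1, -85.1, 14.3]
ee_rot: [-0.0, 0.993, 0.116, -0.0]
force: [0.8, 0.3, -0.1]
grip_width: -0.002
grip_force: 0.1
```

Request:
{"op": "step_arm", "data": {"increments": [[[0,-0.2,0],[0,0,0],0],[[0,0.5,0],[0,0,0],0],[[0,2,0],[0,0,0],0],[[0,2,-2],[0,0,0],0],[[0,2,-8],[0,0,0],0],[[0,2,-14],[0,0,0],0],[[0,2,-20],[0,0,0],0],[[0,2,-20],[0,0,0],0]]}}

```text
time_s: 10.05
eef_pos: [447.5, -106.7, 218.4]
ee_rot: [0.003, 0.993, 0.116, 0.004]
force: [-0.6, -0.5, -0.9]
grip_width: 0.0
grip_force: 0.0
```

Request:
{"op": "step_arm", "data": {"increments": [[[0,15,0],[0,0,0],0],[[0,15,0],[0,0,0],0],[[0,15,0],[0,0,0],0],[[0,15,0],[0,0,0],0],[[0,15,0],[0,0,0],0],[[0,15,0],[0,0,0],0]]}}

```text
time_s: 10.8
eef_pos: [480.3, -250.0, 214.3]
ee_rot: [-0.0, 0.993, 0.116, -0.0]
force: [0.7, -0.1, 0.2]
grip_width: 0.004
grip_force: 0.0
```

Run:
```python
from h import *
s=ctrl.sense();print(s["eef_pos"],s["force"],s["time_s"])
c=cap("top");S=cap("scene")
th=np.radians(13.2)
R=np.array([[np.cos(th),-np.sin(th)],[np.sin(th),np.cos(th)]]);D=np.array([497,-134.]);T=D+R@[-25,98]
for n,x in(("top",c),("scene",S)):
    h=cv2.cvtColor(x["img"],cv2.COLOR_RGB2HSV);m=cv2.inRange(h,(40,25,40),(90,255,255))
    for q in cv2.findContours(m,0,2)[0]:
        if cv2.contourArea(q)>40:
            r=cv2.minAreaRect(q);p=ray(x,*r[0],26)
            if abs(R.T@(p[:2]-T)).max()<150: print(n,r,"tray",R.T@(p[:2]-T))
a=np.hstack([cv2.resize(x[v0:v0+110,u0:u0+110],(400,400),interpolation=2) for x,v0,u0 in((c["img"],200,155),(S["img"],170,160))]);cv2.imwrite("pics/end.png",a[:,:,::-1])
```

```text
[ 480.25134432 -250.01953465  214.29047243] [ 0.73968583 -0.12584586  0.24135487] 10.8
top ((133.09230041503906, 326.83843994140625), (77.97045135498047, 44.29142379760742), 74.74488067626953) tray [-77.35471123 129.65850014]
scene ((197.49998474121094, 237.0), (17.846569061279297, 18.631032943725586), 11.309932708740234) tray [-22.72371685 -12.18613896]
scene ((248.66998291015625, 229.80999755859375), (19.09188461303711, 14.142135620117188), 8.130102157592773) tray [ 15.64933142 -97.85892541]
scene ((104.17009735107422, 267.2422790527344), (42.339935302734375, 109.75891876220703), 23.96249008178711) tray [-123.3718338   122.32718715]
scene ((249.78848266601562, 214.0576934814453), (17.650453567504883, 5.295135498046875), 11.309932708740234) tray [ 51.80851011 -89.24680904]
```

View pics/end.png

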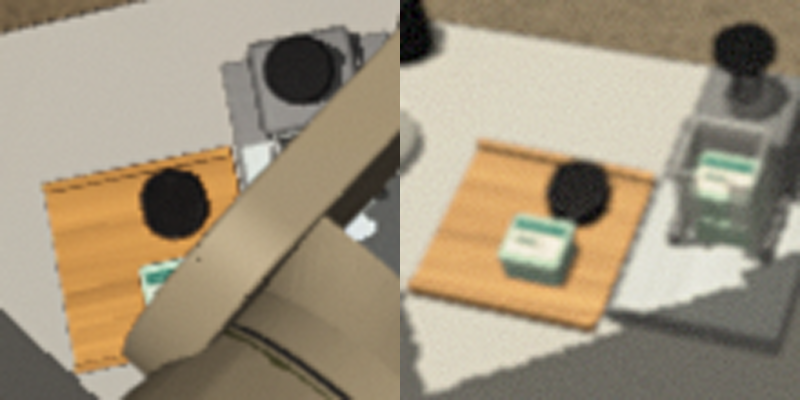

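The box (538,250) sits flat near the tray centre, at about tray (-20,-10) mm. The lens is in place, two boxes are in the magazine, and the plunger is up.

```bash
python3 -c "
from rig import ctrl
print(ctrl.finish_job())"
```

```text
the job is handed in; nothing more can be done
None
```

The job is handed in: one box was issued and pushed flat onto the kit tray near its centre, with the plunger back up, two boxes still in the magazine, and the lens and tissue untouched; no verdict was returned.

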